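# Clip a finned relay module onto the rail of the furnace controller plate

## Task

The tube furnace's controller plate stands open on its sloping stand and its power relay has to go back. Take the wide relay module with the cooling fins and hook its fixed lip under the upper (far) edge of the rail, in the free stretch between the terminal blocks and the breaker; then tilt its near end down until the spring foot snaps under the lower edge and the module sits flush, without forcing it at any time. Leave the narrow relay and the other loose things on the bench where they are.

Things in the scene. Friction and masses are not known exactly. Their poses are not given: they have to be found in the camera images.
- module: wide rail relay to mount, 45 mm wide (y): grey base x -50 to 40, z 0 to 14 mm; finned aluminium body x -46 to 38, z 14 to 50, flat sides to grip; black block on it x -29 to 21, to z 66. Origin: middle of the seat, the flat underside (z 0) that lies on the rail. x to the fixed-lip end, z up out of the seat. Stands on leg and foot, both to z -9. About 0.32 kg, can be 0.2 to 0.45
- module_lip (a point): tip of the fixed lip, at module x 14.5, z -6 mm, pointing to -x from a leg under the base (leg's inner wall at x 18.3, leg x 18 to 26, lip 39 mm wide). Lip's upper side: 5.9 mm under the seat at the tip, 3.1 at the root: the rail's 2.5 mm edge goes in 3.8 mm deep, also with the foot end raised up to 30 degrees
- module_foot (a point): point on the seat over the spring foot, at module x -17.5, z 0 mm; when mounted it lies on the rail's lower (near) edge, within 1 mm
- module_heel (a point): middle of the finned body's top at the foot end, module x -41, z 50 mm, clear of the black block. Pressing here square to the plate, 10 to 20 N, snaps the foot of a hooked module
- foot_clip (a joint): travel of the black spring foot under the -x end (m): 0 = home, grows to 0.006 as it is pushed out to module -x. Slick; spring 5 N at home, 1.2 N more per mm. Its nose reaches to x -14.3, its catch lies 3.2 mm under the seat; below, a ramp from x -14.3, z -4 to x -18.3, z -9, on which a hooked, released module rests about 10 degrees up: its weight does not snap it
- plate: white mounting plate on the stand, sloping 20 degrees up away from the robot; wiring ducts along its edges beyond x -69 and 69 mm, to z 6. Origin: 25 mm square above the plate's middle, in the plane of the rail's upper face. x up the slope, y along the rail, z square out of the plate
- stand: stand with all it carries: plate, rail, terminals, breaker. Origin: on the bench under the plate's middle. On the plate a top-hat rail 35 mm wide (edges 2.5 mm thick, overhang 5, plate 25 below), 250 long, bolted in slots: its middle line lies anywhere from plate x -10 to 10 mm, not told: feel for the edge. Free for y -65 to 65 mm; left of it terminals 42 mm tall, right the breaker, 74
- narrow_module: narrow relay of the same family, 22 mm, lying on its side, 92 x 75 mm; not to be mounted. Origin: on the bench under the middle of its seat
- marker: black-capped white marker pen, 135 mm, stays where it is. Origin: under its middle
- vial: small clear vial with white cap, 44 mm tall, stays where it is. Origin: under its middle
- screwdriver: screwdriver, 182 mm, black handle; stays where it is. Origin: under its middle
- multimeter: hand multimeter, 140 x 72 x 40 mm, stays where it is. Origin: under its middle
- septum_carton: small cardboard carton, 80 x 110 x 30 mm, stays where it is. Origin: under its middle
- tape_roll: roll of tape lying flat, 100 mm across, 25 mm high, stays where it is. Origin: under its middle

How it is judged (in metres and radians):
On the way:
1. the lip is down at the rail's upper edge, 3 mm or more below the rail's face, the foot still raised by 7 degrees or more (x of module_lip in the frame of plate between 0 and 0.028 m and z of module_lip in the frame of plate between -0.014 and -0.003 m and y of module in the frame of plate between -0.047 and 0.047 m and angle between the z axis of module and the z axis of plate, either way round above 0.12 rad), for 0.2 s.
At the end, for the whole second after the job is handed in: The wide module sits on the free stretch of rail, lip up the slope: seat within 2 mm and 0.05 rad of the rail's face, turned less than 0.06 rad, within 13.5 mm of the plate's middle line and 46 mm of its middle along the rail, spring foot home within 1.5 mm, released, at rest (x of module in the frame of plate between -0.0135 and 0.0135 m and y of module in the frame of plate between -0.046 and 0.046 m and z of module in the frame of plate between -0.002 and 0.002 m and angle between the z axis of module and the z axis of plate, either way round below 0.05 rad and angle between the x axis of module and the x axis of plate, either way round below 0.06 rad and x of module_foot in the frame of plate below -0.004 m and value of joint foot_clip below 0.0015 m and linear speed of module below 0.02 m/s and angular speed of module below 0.3 rad/s); the robot touches nothing.
It fails at once if the module is forced against the rail with more than 80 N (contact force between module and stand above 80 N).
It fails at once if the narrow relay or another loose thing on the bench is moved by more than 3 cm (distance of any of narrow_module, screwdriver, multimeter, septum_carton, tape_roll, marker, vial from where it was at the start of the episode above 0.03 m).
It also fails if it takes over 72 s, if anything falls off the work surface, if the arm or the gripper's body presses on something with over 40 N, if the wrist force passes 120 N, or if a joint passes its speed limit or range.

## Robot

A 6-joint arm with a two-finger parallel gripper is mounted at the origin on a cart in front of the work surface, level with it; the furniture and walls round the work are solid. World frame = base frame: x ahead of the robot, y to its left, z up, the work surface at z = 0. Lengths are in mm, angles in rad, forces in N, time in s.
With the tool pointing down it reaches from about 400 to 825 mm from the base axis. Payload 7 kg.
Tool frame: the origin (TCP) lies at the very end of the fingers, on their centre line; the grasp point (between the pads) lies 19 mm behind it; z points along the fingers, y is the direction in which the jaws open and shut (so a half turn about z gives the same grasp; the last joint's range is limited). The gripper opens to 88 mm and grips with 3 to 60 N. Pads are 19 mm wide; open, the fingers measure 130 mm over their backs; the gripper's body (78 mm by 193 mm) begins 47 mm behind the grasp point.
Start: joints at [-0.873, 0.359, 0.012, 0, -1.224, -0.288], TCP at [268.909, -619.099, 226.561] pointing down, gripper open.
Joint ranges: [-3.07, 3.07], [-1.43, 2.12], [-1.02, 1.25], [-3.03, 1.67], [-3.05, -0], [-3.03, 3.03]. Speed limits (rad/s): [2.39, 2.39, 3.01, 3.14, 3.14, 3.14].

## Interface

Orientations are given as a unit quaternion [x, y, z, w].
In Python, from plant import bot gives the robot as it stands. Calls block until the motion is done:
- bot.move_ptp(position, orientation): joint-space move of the TCP to a pose.
- bot.line_to(position, velocity=150, ori=None): straight line of the TCP; ori=None keeps the orientation; velocity is the mean speed in mm/s.
- bot.move_joints(angles): joint-space move.
- bot.move_gripper(opening, force=None): finger opening in mm; force is the grip in N (None keeps the last); returns when the fingers have stopped.
- bot.pause(seconds).
- bot.solve_ik(position, orientation): joint angles nearest the present ones, or None.
- bot.read_state(): the state.
- bot.camera(name): name is "scene" or "top" or "wrist"; returns the picture (400x640x3 uint8, red, green, blue); there is no depth.
- bot.get_calibration(name): a dict with "fx", "fy", "cx", "cy" (pixels), "view" (4x4, takes a point from world to camera coordinates); the wrist camera has in their place "T_tool_cam" (4x4, takes a point from camera to tool coordinates, whose origin is the TCP and whose axes are the flange's). Camera axes: x right, y up, looking along -z (the intrinsics and any distortion apply to the point x, -y, -z); pixel columns grow to the right and rows downward; lengths in mm; the calibration is good to about 2 mm. A picture is of the moment at which its call begins: read the wrist's pose just before it. get_calibration takes no time and is no camera call.
A pose or a line that the arm cannot do raises bot.Unreachable and nothing moves.
- bot.close_job(): hands the job in, once; it reports no verdict.
The state is a dict: "t": time; "joint_pos": joint angles; "qvel": joint speeds; "tau": joint torques, N m; "tcp_pos": TCP position; "eef_rot": TCP orientation; "contact_force": force on the tool from outside, world axes, zero at the start; "moment": the same for the moment, N m; "width": finger opening in mm.
Only numpy, scipy, OpenCV 4.12 (cv2) and the standard library are available. Lean on these libraries where they do the work, as an engineer would, in place of code of your own. Each camera call takes 0.05 s, during which the arm holds its last target.

## Working session

There is one attempt and no reset: what is moved stays moved. The work goes in short steps, each a Python script; the robot and the scene stay as the last script left them, time stands still between calls to the robot, and variables do not carry over. Pictures are saved under pics/ and viewed, and the job is handed in when it is done.

```bash
ls; mkdir -p pics
python3 - <<'E'
from plant import bot
import cv2, numpy as np
s=bot.read_state(); print({k:np.round(v,3).tolist() for k,v in s.items()})
for n in ("scene","top","wrist"):
    im=bot.camera(n); cv2.imwrite(f"pics/{n}0.png",im[:,:,::-1])
    c=bot.get_calibration(n); print(n,{k:np.round(v,3).tolist() for k,v in c.items()})
E
```

```text
pics
{'t': 0.0, 'joint_pos': [-0.873, 0.359, 0.011, -0.0, -1.224, -0.288], 'qvel': [0.001, -0.001, 0.001, -0.003, -0.001, -0.001], 'tau': [0.0, -58.272, 29.305, 6.997, 0.007, -0.0], 'tcp_pos': [268.733, -618.671, 225.621], 'eef_rot': [-0.203, 0.979, 0.001, -0.0], 'contact_force': [-0.246, -0.568, 0.35], 'moment': [-0.005, 0.034, 0.012], 'width': 87.571}
scene {'fx': 385.993, 'fy': 385.993, 'cx': 316.064, 'cy': 199.513, 'view': [[-0.688, -0.725, -0.01, 360.28], [0.291, -0.289, 0.912, -209.925], [-0.664, 0.625, 0.41, -1104.012], [0.0, 0.0, 0.0, 1.0]]}
top {'fx': 405.67, 'fy': 405.67, 'cx': 321.678, 'cy': 200.97, 'view': [[0.02, -1.0, 0.022, 33.974], [0.997, 0.022, 0.078, -506.066], [-0.078, 0.02, 0.997, -1301.553], [0.0, 0.0, 0.0, 1.0]]}
wrist {'fx': 279.432, 'fy': 279.432, 'cx': 316.339, 'cy': 199.489, 'T_tool_cam': [[-0.001, 0.959, 0.285, 77.671], [1.0, 0.0, 0.0, -1.159], [0.0, 0.285, -0.959, -157.276], [0.0, 0.0, 0.0, 1.0]]}
```

View pics/scene0.png

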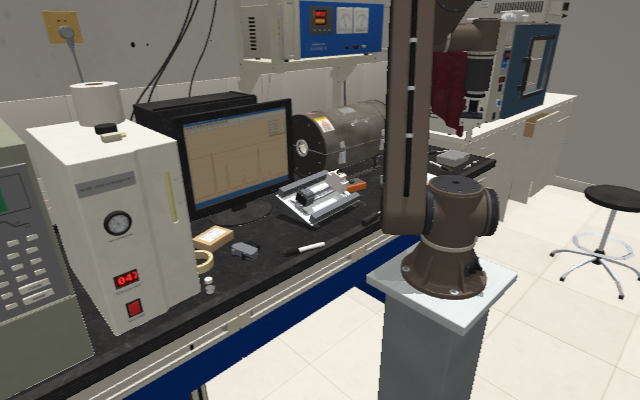

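View pics/top0.png

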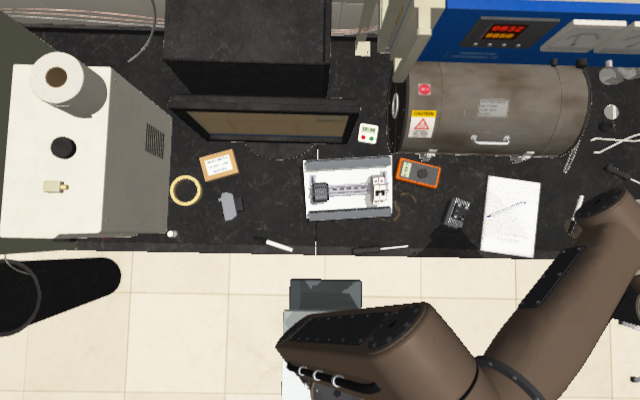

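View pics/wrist0.png

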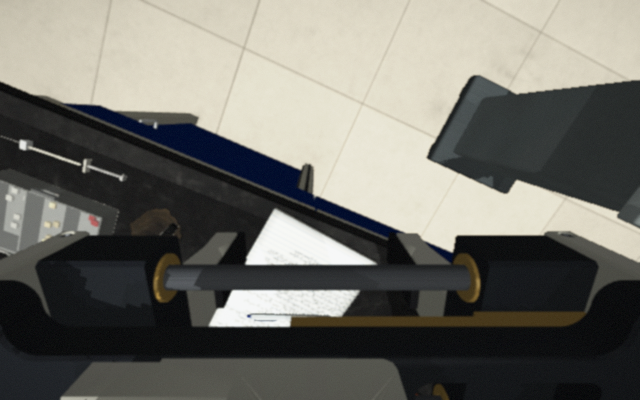

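Run:
```python
import cv2
im=cv2.imread("pics/top0.png")
cv2.imwrite("pics/c1.png",cv2.resize(im[190:240,430:490],None,fx=12,fy=12,interpolation=cv2.INTER_CUBIC))
cv2.imwrite("pics/c2.png",cv2.resize(im[145:225,295:455],None,fx=5,fy=5,interpolation=cv2.INTER_CUBIC))
im=cv2.imread("pics/wrist0.png")
cv2.imwrite("pics/c3.png",cv2.resize(im[120:290,0:240],None,fx=3.3,fy=3.3,interpolation=cv2.INTER_CUBIC))
```

```text
(no output)
```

View pics/c1.png

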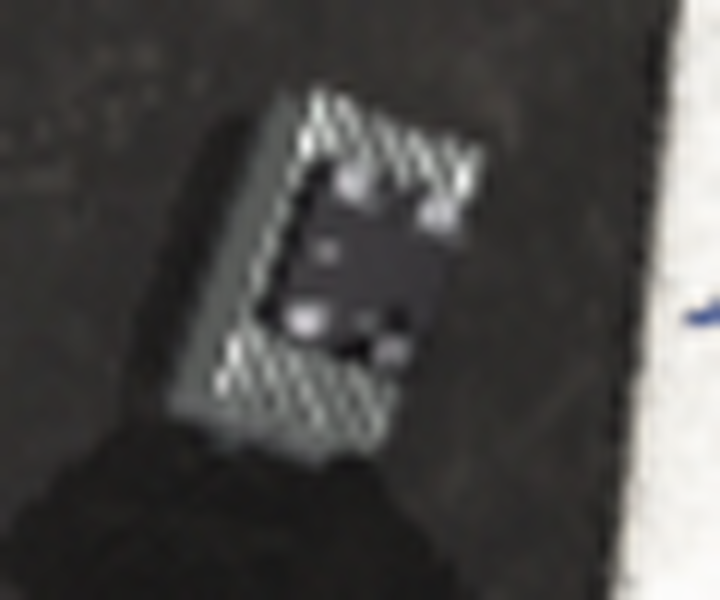

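View pics/c2.png

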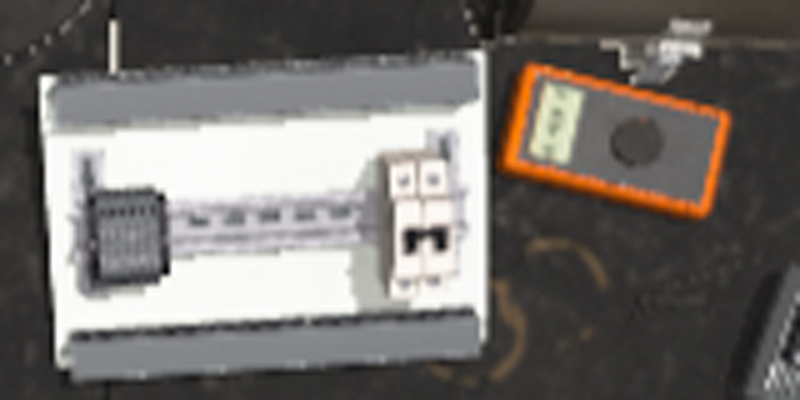

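View pics/c3.png

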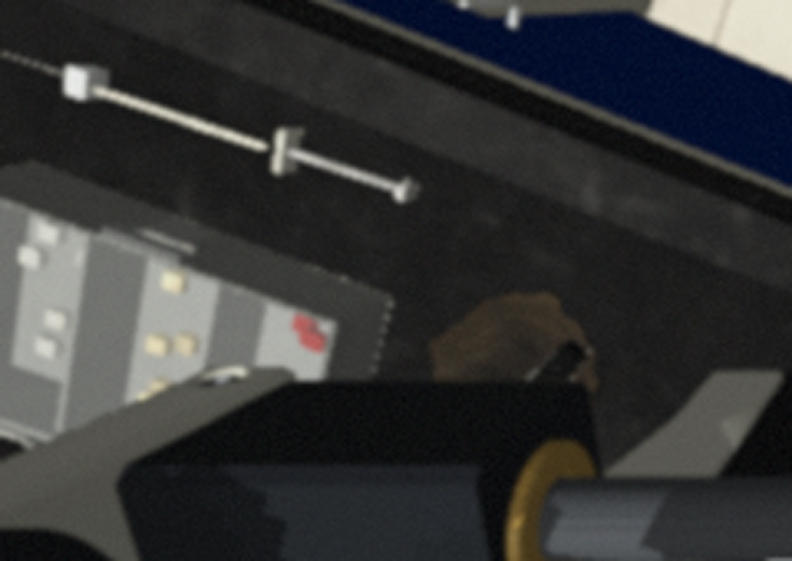

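```bash
cat > h.py <<'E'
import numpy as np, cv2
from scipy.spatial.transform import Rotation as R
from scipy.optimize import least_squares
def K(c): return c["fx"],c["fy"],c["cx"],c["cy"]
def view_of(c,s=None):
    if "view" in c: return np.array(c["view"])
    T=np.eye(4);T[:3,:3]=R.from_quat(s["eef_rot"]).as_matrix();T[:3,3]=s["tcp_pos"]
    return np.linalg.inv(T@np.array(c["T_tool_cam"]))
def proj(P,V,c):
    P=np.atleast_2d(P); q=P@V[:3,:3].T+V[:3,3]
    fx,fy,cx,cy=K(c); return np.c_[cx+fx*q[:,0]/-q[:,2], cy-fy*q[:,1]/-q[:,2]]
def ray(uv,V,c):
    fx,fy,cx,cy=K(c); d=np.array([(uv[0]-cx)/fx,-(uv[1]-cy)/fy,-1.0])
    Ri=V[:3,:3].T; return -Ri@V[:3,3], Ri@d
def on_z(uv,z,V,c):
    o,d=ray(uv,V,c); return o+d*(z-o[2])/d[2]
def tri(obs):
    A=np.zeros((3,3));b=np.zeros(3)
    for uv,V,c in obs:
        o,d=ray(uv,V,c);d=d/np.linalg.norm(d);M=np.eye(3)-np.outer(d,d);A+=M;b+=M@o
    return np.linalg.solve(A,b)
E
python3 - <<'E'
from plant import bot
from h import *
c=bot.get_calibration("top");V=view_of(c); print("distort?",c.keys())
print("cam",np.round(-V[:3,:3].T@V[:3,3]))
pts=[on_z((430+u/12,190+v/12),59,V,c) for u,v in [(315,88),(485,150),(215,395),(380,450)]]
print(np.round(pts,1)); m=np.mean(pts,0); print(m)
pts=np.array(pts); a=(pts[:2]-pts[2:]).mean(0); b=(pts[[1,3]]-pts[[0,2]]).mean(0)
print(np.linalg.norm(a),np.linalg.norm(b),np.degrees(np.arctan2(a[1],a[0])))
# plate corners
for z in (20,60,100):
  print(z,[np.round(on_z((295+u/5,145+v/5),z,V,c)).tolist() for u,v in [(42,75),(485,50),(488,345),(62,372)]])
E
```

```text
distort? dict_keys(['fx', 'fy', 'cx', 'cy', 'view'])
cam [ 402.   71. 1336.]
[[ 523.2 -382.6   59. ]
 [ 507.7 -427.9   59. ]
 [ 441.3 -355.6   59. ]
 [ 427.7 -399.3   59. ]]
[ 475.00531238 -391.34844439   59.        ]
85.61621183670738 46.86216020981644 -18.95113656936003
20 [[638.0, 107.0, 20.0], [662.0, -184.0, 20.0], [468.0, -187.0, 20.0], [444.0, 90.0, 20.0]]
60 [[631.0, 106.0, 60.0], [654.0, -176.0, 60.0], [466.0, -179.0, 60.0], [443.0, 89.0, 60.0]]
100 [[624.0, 105.0, 100.0], [646.0, -168.0, 100.0], [464.0, -171.0, 100.0], [442.0, 89.0, 100.0]]
```

Run:
```python
import cv2
im=cv2.imread("pics/scene0.png")
cv2.imwrite("pics/c4.png",cv2.resize(im[160:235,265:385],None,fx=6.5,fy=6.5,interpolation=cv2.INTER_CUBIC))
```

```text
(no output)
```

View pics/c4.png

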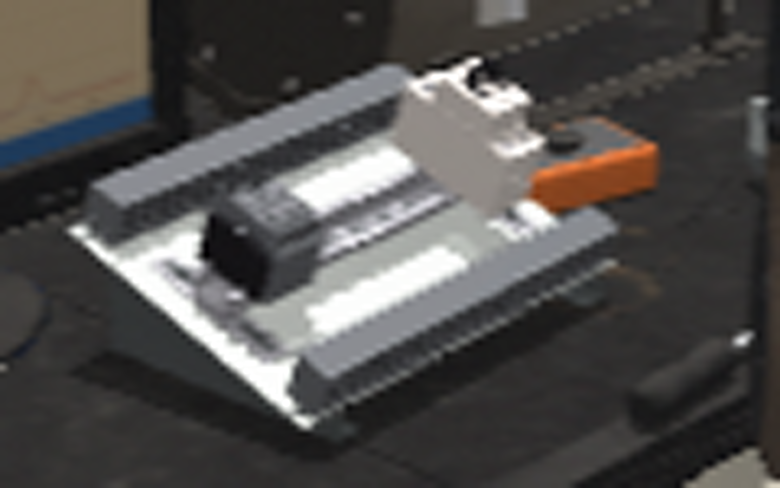

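```bash
cat >> h.py <<'E'
def down(psi,pitch=0.0):
    """tool x axis along heading psi (deg), z down; pitch deg: tilt about world-ish y after (plate slope positive leans tool z forward)"""
    return (R.from_euler('z',psi,degrees=True)*R.from_euler('y',-pitch,degrees=True)*R.from_euler('x',180,degrees=True)).as_quat()
E
python3 - <<'E'
from plant import bot
from h import *
for psi in (-19,161,5,-175,185):
    for p in ([475,-391,25],[400,-365,150],[550,-40,120],[450,-40,200]):
        q=bot.solve_ik(p,down(psi)); print(psi,p,None if q is None else np.round(q,2))
E
```

```text
-19 [475, -391, 25] [-0.37  0.46 -0.35  0.   -0.76  1.61]
-19 [400, -365, 150] [-0.38  0.2  -0.39  0.   -0.98  1.62]
-19 [550, -40, 120] [ 0.28  0.25 -0.41  0.   -0.91  0.96]
-19 [450, -40, 200] [ 0.35  0.   -0.5   0.   -1.07  0.89]
161 [475, -391, 25] [-0.37  0.46 -0.35 -0.   -0.76 -1.53]
161 [400, -365, 150] [-0.38  0.2  -0.39 -0.   -0.98 -1.52]
161 [550, -40, 120] [ 0.28  0.25 -0.41 -0.   -0.91 -2.19]
161 [450, -40, 200] [ 0.35  0.   -0.5  -0.   -1.07 -2.25]
5 [475, -391, 25] [-0.37  0.46 -0.35  0.   -0.76  2.03]
5 [400, -365, 150] [-0.38  0.2  -0.39  0.   -0.98  2.04]
5 [550, -40, 120] [ 0.28  0.25 -0.41  0.   -0.91  1.38]
5 [450, -40, 200] [ 0.35  0.   -0.5   0.   -1.07  1.31]
-175 [475, -391, 25] [-0.37  0.46 -0.35 -0.   -0.76 -1.11]
-175 [400, -365, 150] [-0.38  0.2  -0.39  0.   -0.98 -1.11]
-175 [550, -40, 120] [ 0.28  0.25 -0.41 -0.   -0.91 -1.77]
-175 [450, -40, 200] [ 0.35  0.   -0.5  -0.   -1.07 -1.83]
185 [475, -391, 25] [-0.37  0.46 -0.35 -0.   -0.76 -1.11]
185 [400, -365, 150] [-0.38  0.2  -0.39  0.   -0.98 -1.11]
185 [550, -40, 120] [ 0.28  0.25 -0.41 -0.   -0.91 -1.77]
185 [450, -40, 200] [ 0.35  0.   -0.5  -0.   -1.07 -1.83]
```

Run:
```python
from plant import bot
from h import *
import json
o=down(-19)
bot.move_ptp([400,-365,170],o)
s=bot.read_state(); im=bot.camera("wrist"); cv2.imwrite("pics/w1.png",im[:,:,::-1])
json.dump({k:np.array(v).tolist() for k,v in s.items()},open("w1.json","w"))
bot.move_ptp([455,-40,240],down(5))
s=bot.read_state(); im=bot.camera("wrist"); cv2.imwrite("pics/w2.png",im[:,:,::-1])
json.dump({k:np.array(v).tolist() for k,v in s.items()},open("w2.json","w"))
print(s["t"],s["contact_force"],s["tcp_pos"])
```

```text
3.1417 [-0.54277531 -0.42466284  0.16174752] [454.92196302 -40.58949507 239.74211667]
```

View pics/w1.png

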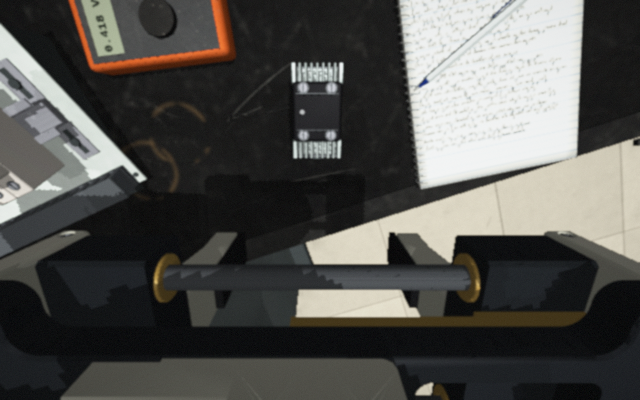

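View pics/w2.png

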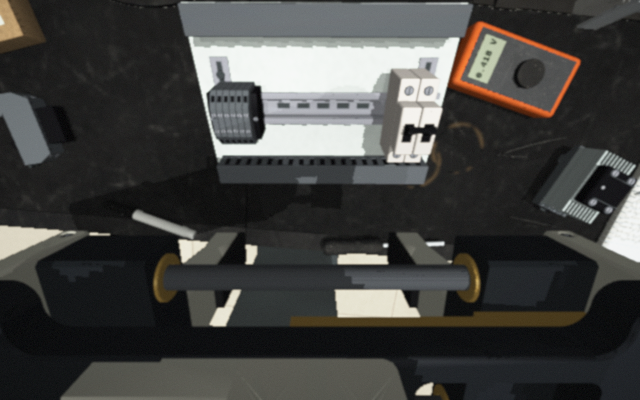

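Run:
```python
import cv2
im=cv2.imread("pics/w1.png")
cv2.imwrite("pics/c5.png",cv2.resize(im[50:175,240:400],None,fx=4.8,fy=4.8,interpolation=cv2.INTER_CUBIC))
im=cv2.imread("pics/w2.png")
cv2.imwrite("pics/c6.png",cv2.resize(im[60:200,180:445],None,fx=3,fy=3,interpolation=cv2.INTER_CUBIC))
cv2.imwrite("pics/c7.png",cv2.resize(im[135:230,520:640],None,fx=6,fy=6,interpolation=cv2.INTER_CUBIC))
```

```text
(no output)
```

View pics/c5.png

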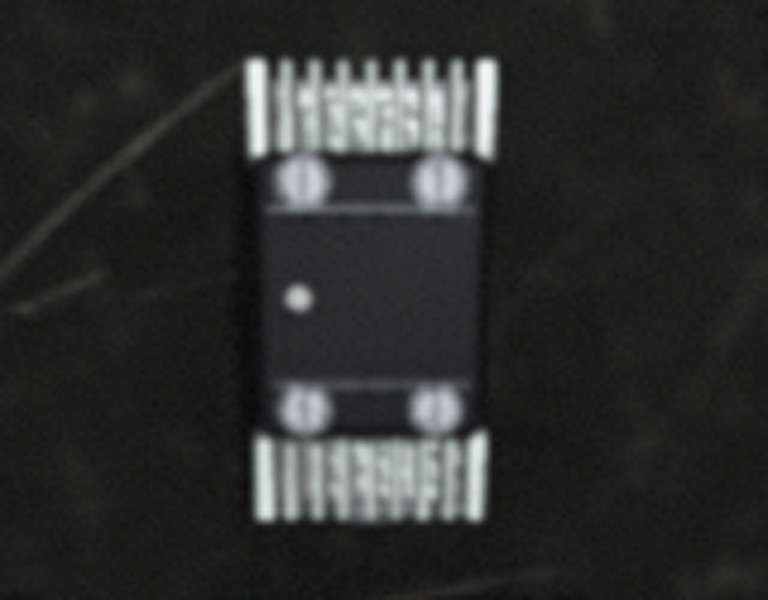

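View pics/c6.png

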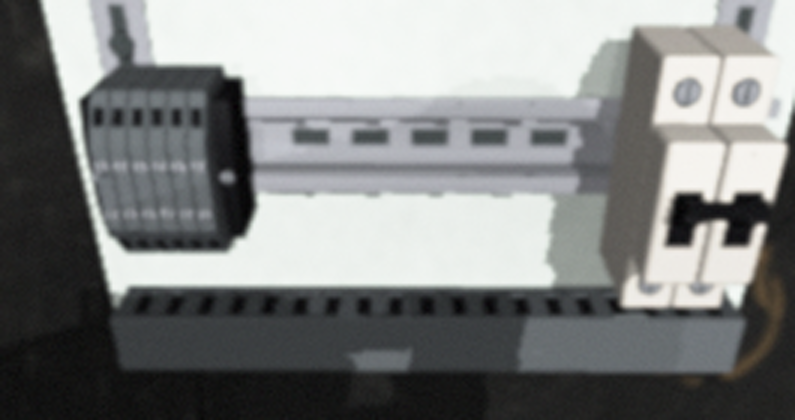

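View pics/c7.png

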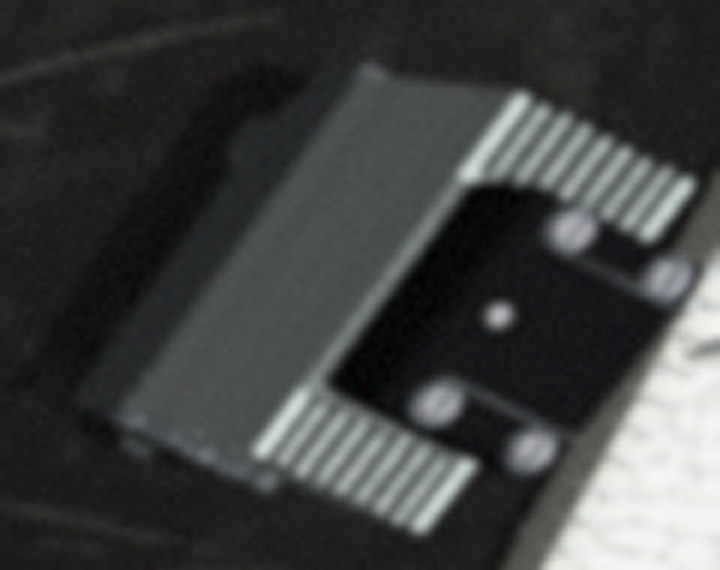

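```bash
cat > fitm.py <<'E'
from plant import bot
from h import *
import json
cw=bot.get_calibration("wrist"); ct=bot.get_calibration("top")
s1=json.load(open("w1.json"));s2=json.load(open("w2.json"))
V1=view_of(cw,s1);V2=view_of(cw,s2);Vt=view_of(ct)
o1=np.array([(246,60),(498,60),(255,521),(486,521)])/4.8+[240,50]
ot=np.array([(315,88),(485,150),(215,395),(380,450)])/12+[430,190]
o2=np.array([(518,90),(695,180),(255,455),(420,532)])/6+[520,135]
loc=np.array([(42,22.5,50),(42,-22.5,50),(-42,22.5,50),(-42,-22.5,50)],float) # about body centre
def W(p,L): return R.from_euler('z',p[2]).apply(L)+[p[0],p[1],9]
for name,sets in (("w1",[(o1,V1,cw)]),("top",[(ot,Vt,ct)]),("w2",[(o2,V2,cw)]),("all",[(o1,V1,cw),(ot,Vt,ct),(o2,V2,cw)])):
    f=lambda p: np.concatenate([(proj(W(p,loc),V,c)-o).ravel() for o,V,c in sets])
    r=least_squares(f,[475,-391,np.radians(-19)]); print(name,np.round(r.x[:2],1),np.degrees(r.x[2]).round(2),np.abs(r.fun).max().round(2))
if __name__=="__main__":
    for sg in (1,-1):
        B=np.array([(40,22.5,14),(40,22.5,0),(-50,22.5,14),(-50,22.5,0),(-50,-22.5,0),(26,19.5,-9),(18,19.5,-9)],float)+[4,0,0]; B[:,0]*=sg
        if sg<0: B[:,1]*=1
        print(sg,np.round((proj(W(r.x,B),V2,cw)-[520,135])*6).tolist())
E
python3 fitm.py
```

```text
w1 [ 475.  -393.6] -19.21 0.66
top [ 475.  -391.3] -18.75 0.55
w2 [ 475.9 -393. ] -18.84 0.4
all [ 475.3 -393.4] -19.08 1.03
1 [[363.0, 65.0], [308.0, 59.0], [112.0, 421.0], [68.0, 403.0], [219.0, 475.0], [246.0, 116.0], [225.0, 147.0]]
-1 [[118.0, 414.0], [73.0, 396.0], [369.0, 57.0], [313.0, 51.0], [471.0, 131.0], [91.0, 340.0], [111.0, 311.0]]
```

Run:
```python
import cv2,numpy as np
im=cv2.imread("pics/w2.png")[140:225,520:600].astype(float)
im=np.clip(255*(im/90)**0.6,0,255).astype(np.uint8)
cv2.imwrite("pics/c8.png",cv2.resize(im,None,fx=7,fy=7,interpolation=cv2.INTER_CUBIC))
```

```text
(no output)
```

View pics/c8.png

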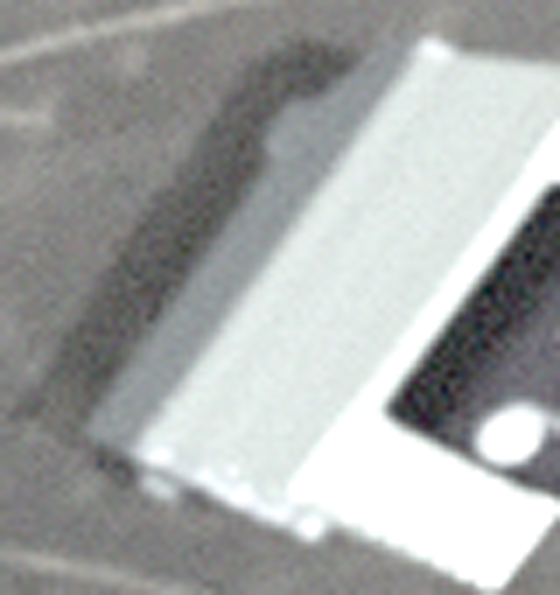

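Run:
```python
import cv2
im=cv2.imread("pics/w2.png")
cv2.imwrite("pics/c9.png",cv2.resize(im[0:100,170:330],None,fx=5,fy=5,interpolation=cv2.INTER_CUBIC))
cv2.imwrite("pics/c10.png",cv2.resize(im[0:100,330:490],None,fx=5,fy=5,interpolation=cv2.INTER_CUBIC))
cv2.imwrite("pics/c11.png",cv2.resize(im[85:190,200:330],None,fx=6,fy=5.7,interpolation=cv2.INTER_CUBIC))
cv2.imwrite("pics/c12.png",cv2.resize(im[85:190,320:450],None,fx=6,fy=5.7,interpolation=cv2.INTER_CUBIC))
```

```text
(no output)
```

View pics/c9.png

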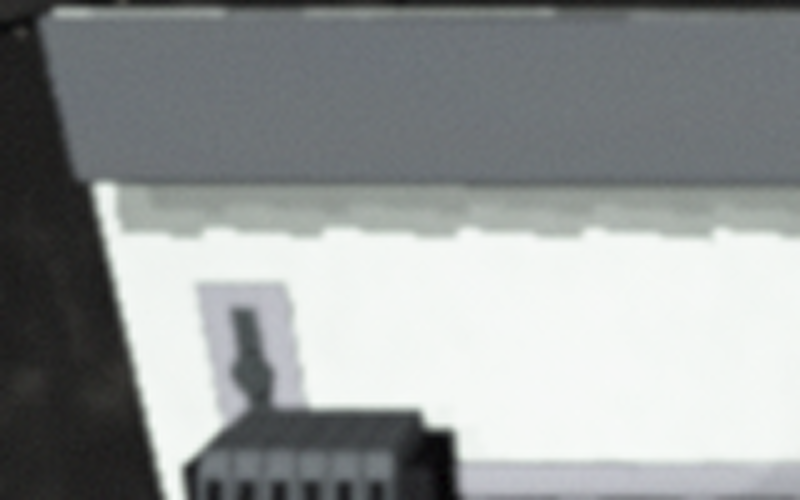

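View pics/c10.png

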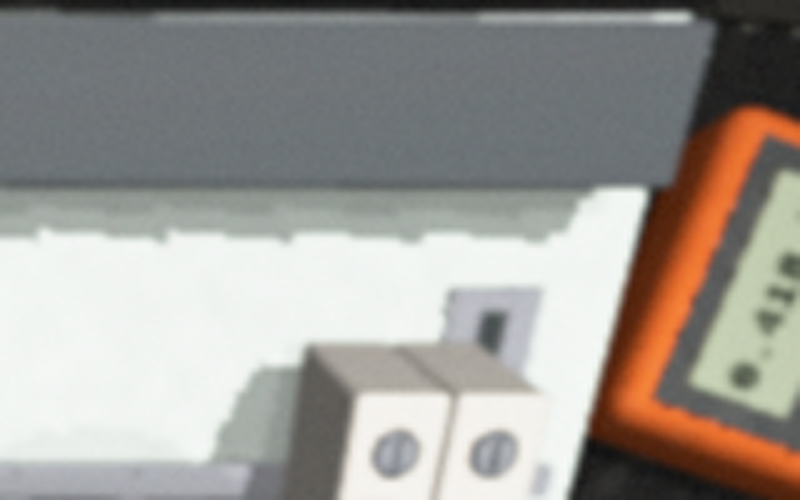

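View pics/c11.png

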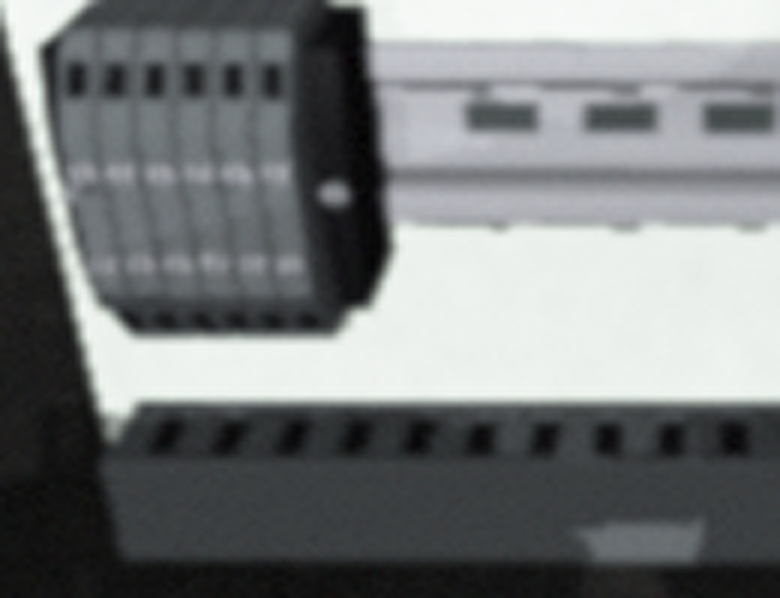

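View pics/c12.png

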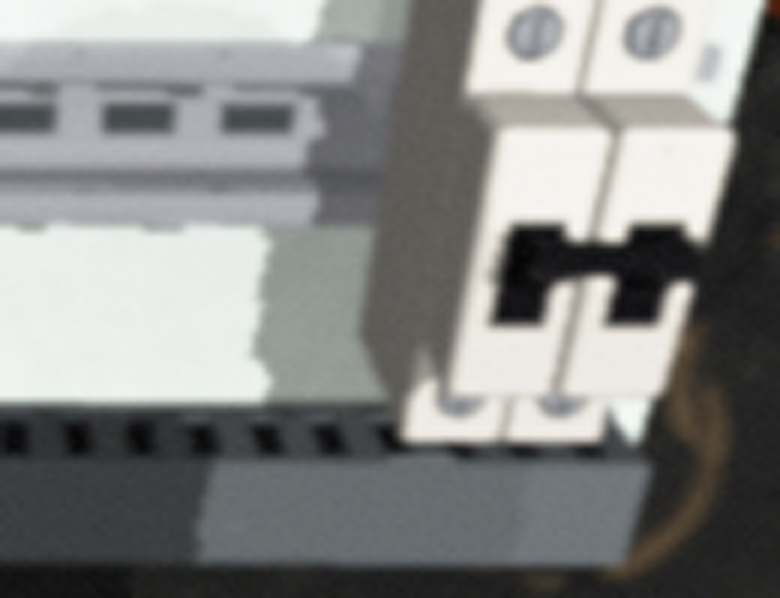

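```bash
cat > fitp.py <<'E'
from plant import bot
from h import *
import json
cw=bot.get_calibration("wrist"); ct=bot.get_calibration("top"); cs=bot.get_calibration("scene")
s2=json.load(open("w2.json")); V2=view_of(cw,s2);Vt=view_of(ct);Vs=view_of(cs)
def plate(p): # X,Y,Z,yaw
    return R.from_euler('z',p[3])*R.from_euler('y',-20,degrees=True)
def W(p,L): return plate(p).apply(L)+p[:3]
def pts(p):
    Ld,Xo,xc=p[4:7]
    return np.array([(69,Ld,6),(69,-Ld,6),(Xo,Ld,6),(Xo,-Ld,6),(-69,Ld,6),(-69,-Ld,6),(-Xo,Ld,6),(-Xo,-Ld,6),(-69,Ld,-25)])
o2=np.array([(185.6,36.4),(464,37.6),(178.4,3.0),(472.4,4),(217.2,165.7),(428.7,166),(220.3,183.2),(424.2,184.1),(222.5,156.1)])
rl=[(263.3,92.4),(380,92.4)]; rn=[(265.8,123.9),(372.5,123.9)]
ot=np.array([(52,127),(483,105),(72,335),(481,312)])/5+[295,145]
def railres(p):
    out=[]
    for y,uvs,x,z in ((0,rl,17.5,-1.5),(0,rn,-17.5,0)):
        L=proj(W(p,np.array([(p[6]+x,-100,z),(p[6]+x,100,z)])),V2,cw)
        for uv in uvs:
            t=(uv[0]-L[0,0])/(L[1,0]-L[0,0]); out.append(L[0,1]+t*(L[1,1]-L[0,1])-uv[1])
    return np.array(out)
def f(p,wt=0.7):
    P=W(p,pts(p)); r=[(proj(P,V2,cw)-o2).ravel(),railres(p)]
    if wt: r.append(wt*(proj(P[[0,1,4,5]],Vt,ct)-ot).ravel())
    return np.concatenate(r)
if __name__=="__main__":
  for wt in (0,0.7,2):
    r=least_squares(f,[555,-40,70,np.radians(4.8),130,100,0],args=(wt,),loss='soft_l1')
    print(wt,np.round(r.x,2),np.degrees(r.x[3]).round(2)); 
    print(np.round(f(r.x,wt),1).tolist())
  J=r.jac
E
python3 fitp.py
```

```text
0 [ 5.4052e+02 -4.2470e+01  7.3880e+01  8.0000e-02  1.3015e+02  9.4610e+01
 -4.7000e-01] 4.79
[0.1, 0.3, -0.0, -0.1, -0.8, 0.3, 0.8, 0.1, -0.5, 0.1, -0.3, 0.3, 0.6, 0.1, -0.6, -0.4, 1.0, -2.0, -0.4, -0.1, 0.2, 0.4]
0.7 [ 5.4057e+02 -4.2410e+01  7.3420e+01  8.0000e-02  1.3036e+02  9.4730e+01
 -5.1000e-01] 4.78
[0.0, 0.4, -0.1, -0.1, -0.8, 0.2, 0.7, 0.1, -0.6, 0.0, -0.3, 0.2, 0.5, 0.0, -0.7, -0.4, 0.9, -2.1, -0.4, -0.1, 0.2, 0.4, 1.3, -0.1, 0.1, -0.5, 0.3, 0.8, 0.5, 0.5]
2 [ 5.4067e+02 -4.2210e+01  7.2330e+01  8.0000e-02  1.3083e+02  9.5000e+01
 -6.0000e-01] 4.77
[-0.2, 0.5, -0.4, 0.1, -1.1, 0.1, 0.5, 0.0, -0.8, -0.2, -0.4, -0.0, 0.3, -0.1, -0.8, -0.5, 0.6, -2.3, -0.4, -0.1, 0.1, 0.4, 3.2, -0.3, 0.2, -1.5, 0.6, 2.2, 1.4, 1.3]
```

```bash
cat >> h.py <<'E'
def st(bot):
    s=bot.read_state(); return f"t={s['t']:.2f} tcp={np.round(s['tcp_pos'],2).tolist()} F={np.round(s['contact_force'],2).tolist()} M={np.round(s['moment'],2).tolist()} w={s['width']:.2f}"
E
python3 - <<'E'
from plant import bot
from h import *
from fitp import *
# breaker points
p=np.array([540.6,-42.4,73.4,np.radians(4.78),130,95,-.5]); Rp=plate(p)
for uv in [(401,78.4),(403.3,106.9),(395,151.5),(383,90),(381,148)]:
    o,d=ray(uv,V2,cw); o=Rp.inv().apply(o-p[:3]); d=Rp.inv().apply(d)
    t=(-65-o[1])/d[1]; print(uv,np.round(o+t*d,1))
yaw=-19.1; c=np.array([475.3,-393.4])
bot.move_ptp([c[0],c[1],190],down(yaw)); bot.move_gripper(72,40)
print(st(bot))
bot.line_to([c[0],c[1],31],200); print(st(bot))
E
```

```text
(401, 78.4) [ 43.4 -65.   51.6]
(403.3, 106.9) [ 25.8 -65.   72.8]
(395, 151.5) [-15.3 -65.   73. ]
(383, 90) [ 17.1 -65.   -9.6]
(381, 148) [-37.7 -65.   20.1]
t=5.08 tcp=[475.39, -393.24, 190.1] F=[0.14, -0.47, 0.86] M=[-0.12, 0.23, -0.02] w=71.87
t=6.02 tcp=[476.03, -393.86, 31.97] F=[0.26, -0.36, 0.69] M=[-0.08, 0.13, -0.0] w=72.30
```

Run:
```python
from plant import bot
from h import *
bot.move_gripper(30,40); bot.pause(0.2); print(st(bot))
s=bot.read_state(); im=bot.camera("wrist"); cv2.imwrite("pics/w3.png",im[:,:,::-1])
p=s["tcp_pos"]; bot.line_to([p[0],p[1],190],200); bot.pause(.3); print(st(bot)); 
im=bot.camera("wrist"); cv2.imwrite("pics/w4.png",im[:,:,::-1])
```

```text
t=6.78 tcp=[475.51, -393.4, 31.49] F=[-1.16, 2.33, 5.3] M=[0.78, 0.39, 0.05] w=44.77
t=8.07 tcp=[475.25, -393.25, 189.07] F=[0.18, -0.11, -3.41] M=[-0.11, 0.15, 0.02] w=45.03
```

View pics/w4.png

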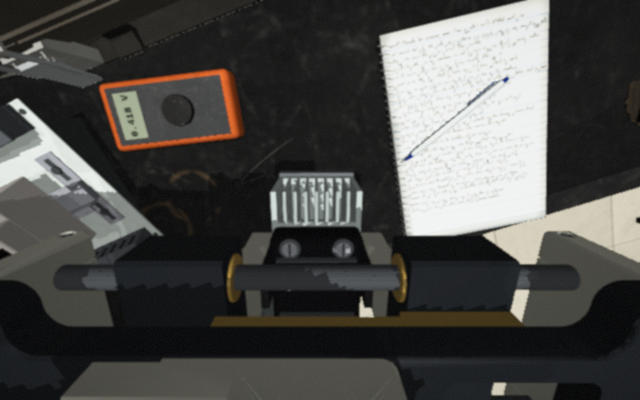

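Run:
```python
from plant import bot
from h import *
c=bot.get_calibration("wrist"); V=np.linalg.inv(np.array(c["T_tool_cam"]))
P=np.array([(42,22.5,-28),(42,-22.5,-28),(44,22.5,8),(44,-22.5,8),(44,22.5,22),(25,22.5,-44),(25,21,-44)])
print(np.round(proj(P,V,c),1))
im=cv2.imread("pics/w4.png")
cv2.imwrite("pics/c13.png",cv2.resize(im[160:270,250:385],None,fx=5.5,fy=5.5,interpolation=cv2.INTER_CUBIC))
```

```text
[[360.6 193.5]
 [266.8 193.5]
 [351.6 174.4]
 [276.8 174.5]
 [349.  170.1]
 [364.4 240.1]
 [361.  240.1]]
```

View pics/c13.png

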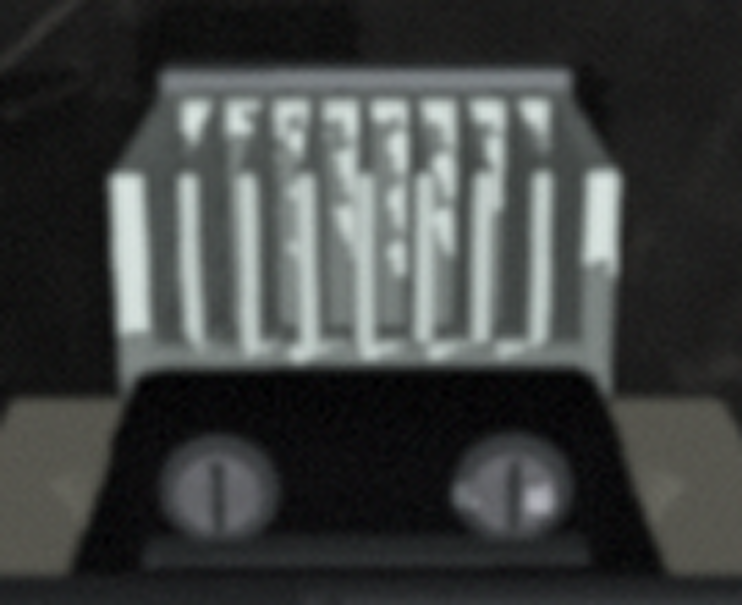

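```bash
cat >> h.py <<'E'
P0=np.array([540.6,-42.4,73.4]); YAW=4.78
RP=R.from_euler('z',YAW,degrees=True)*R.from_euler('y',-20,degrees=True)
GRIP=np.array([-4.5,0,22.])
def p2w(L): return RP.apply(L)+P0
def w2p(X): return RP.inv().apply(np.array(X)-P0)
def pose(edge, mpt, th, yoff=0):
    """TCP pose so that module point mpt lies at plate point edge with foot raised th deg"""
    Rm=RP*R.from_euler('y',th,degrees=True)
    o=p2w(edge)-Rm.apply(mpt)
    return o+Rm.apply(GRIP),(Rm*R.from_euler('x',180,degrees=True)).as_quat()
def modpt(s,mpt):
    Rm=R.from_quat(s["eef_rot"])*R.from_euler('x',180,degrees=True)
    return w2p(Rm.apply(np.array(mpt)-GRIP)+s["tcp_pos"])
E
python3 - <<'E'
from plant import bot
from h import *
t,q=pose([17,0,0],[10,0,0],22); print(t,q)
bot.line_to([475.3,-393.3,235],200)
bot.move_ptp(t+[0,0,130],q); print(st(bot))
bot.line_to(t+[0,0,30],150); bot.pause(.3); print(st(bot)); s=bot.read_state(); print(modpt(s,[14.5,0,-6]),modpt(s,[10,0,0]))
im=bot.camera("wrist"); cv2.imwrite("pics/w5.png",im[:,:,::-1])
im=bot.camera("scene"); cv2.imwrite("pics/s5.png",cv2.resize(im[110:260,240:440,::-1],None,fx=4,fy=4,interpolation=cv2.INTER_CUBIC))
E
```

```text
[542.84356615 -42.21239114 101.70698333] [ 9.98977951e-01  4.16949220e-02 -1.74372250e-02  7.27787570e-04]
t=9.84 tcp=[542.78, -42.97, 231.5] F=[-0.67, -0.27, -4.3] M=[-0.1, -0.06, 0.01] w=44.65
t=10.96 tcp=[543.18, -42.1, 132.39] F=[0.45, 0.19, -3.86] M=[-0.08, -0.0, 0.01] w=44.58
[29.78136     0.09537713 21.47131466] [27.84746215  0.09368621 28.71769556]
```

View pics/w5.png

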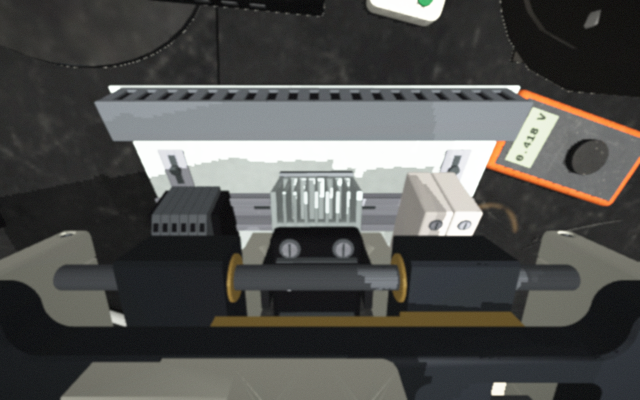

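View pics/s5.png

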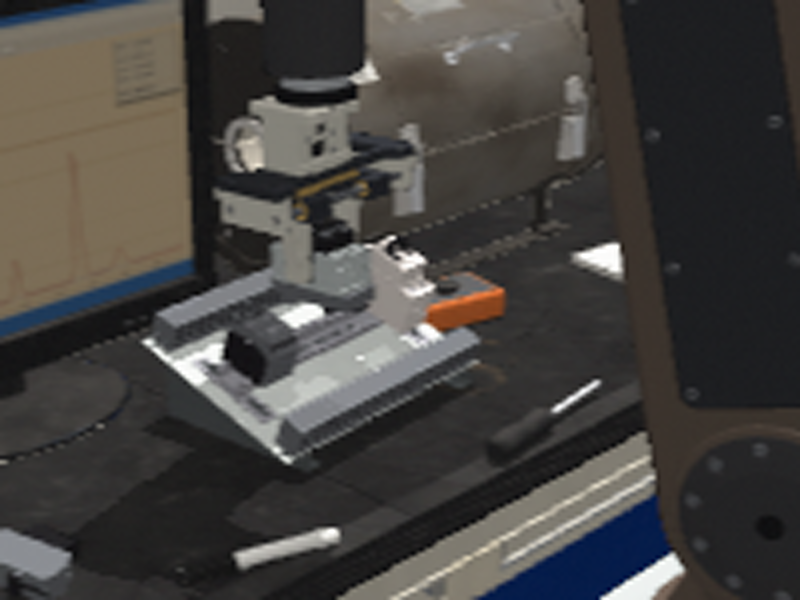

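```bash
cat >> h.py <<'E'
def guarded(bot,target,direc,maxd,step,thr,v=15,q=None,axis=None,verbose=True):
    """from commanded 'target' go along direc in steps until force change along axis>thr; returns commanded pos"""
    direc=np.array(direc)/np.linalg.norm(direc); axis=-direc if axis is None else axis
    f0=np.mean([bot.read_state()["contact_force"] for _ in range(3)],0); d=0
    while d<maxd:
        d+=step; bot.line_to(target+direc*d,v,q)
        s=bot.read_state(); df=np.array(s["contact_force"])-f0
        if verbose: print(f"d={d:.2f} t={s['t']:.2f} dF={np.round(df,1).tolist()} tcp={np.round(s['tcp_pos'],2).tolist()}")
        if df@axis>thr: break
    return target+direc*d, d
E
python3 - <<'E'
from plant import bot
from h import *
t,q=pose([17,0,0],[10,0,0],22)
bot.line_to(t+[0,0,6],60,q); bot.pause(.3); print(st(bot))
c,d=guarded(bot,t+[0,0,6],[0,0,-1],14,1,3.5,v=20)
bot.pause(.2); s=bot.read_state(); print(st(bot)); print("cmd",c.tolist(),"tip",modpt(s,[14.5,0,-6]),"seat10",modpt(s,[10,0,0]))
im=bot.camera("wrist"); cv2.imwrite("pics/w6.png",im[:,:,::-1])
E
```

```text
t=11.91 tcp=[543.0, -42.17, 107.96] F=[-0.0, -0.43, -4.5] M=[-0.14, -0.05, 0.01] w=44.86
d=1.00 t=12.16 dF=[0.1, 0.6, 0.4] tcp=[542.75, -42.24, 106.71]
d=2.00 t=12.41 dF=[-0.2, 1.2, 0.4] tcp=[542.78, -42.24, 105.61]
d=3.00 t=12.66 dF=[0.6, 0.4, -0.1] tcp=[542.79, -42.2, 104.62]
d=4.00 t=12.91 dF=[0.7, -0.3, 1.1] tcp=[543.0, -42.2, 103.8]
d=5.00 t=13.16 dF=[-1.8, 1.2, 9.8] tcp=[543.05, -42.19, 103.54]
t=13.36 tcp=[543.09, -42.2, 103.53] F=[-3.39, 0.36, 6.3] M=[0.3, 1.22, 0.03] w=44.86
cmd [542.8435661491978, -42.212391138191414, 102.70698333314274] tip [ 1.98101757e+01 -7.09237980e-03 -5.61764268e+00] seat10 [ 1.78795709e+01 -7.87340884e-03  1.62961642e+00]
```

Run:
```python
from plant import bot
from h import *
t,q=pose([17,0,0],[10,0,0],22)
c=t+[0,0,1.45]
bot.line_to(c,10,q); bot.pause(.2); print(st(bot))
Rm=RP*R.from_euler('y',22,degrees=True); dx=Rm.apply([-1,0,0]); print(dx)
c,d=guarded(bot,c,dx,14,1,6,v=20)
bot.pause(.2); s=bot.read_state(); print(st(bot)); print("cmd",c.tolist(),"tip",modpt(s,[14.5,0,-6]),"wall",modpt(s,[18.3,0,0]))
```

```text
t=13.86 tcp=[543.04, -42.22, 103.52] F=[-2.77, 0.47, 3.82] M=[0.22, 1.02, 0.01] w=45.04
[-0.99591495 -0.08327923  0.0348995 ]
d=1.00 t=14.11 dF=[5.4, -0.4, -0.6] tcp=[542.8, -42.19, 103.56]
d=2.00 t=14.36 dF=[6.9, -0.7, -1.3] tcp=[541.77, -42.2, 103.55]
t=14.56 tcp=[541.55, -42.23, 103.55] F=[3.69, 0.12, 3.42] M=[0.07, -1.78, 0.01] w=44.64
cmd [540.8517362425284, -42.37894960665475, 103.22678232654775] tip [18.38111393  0.09259245 -5.06678951] wall [24.14655861  0.09333382 -0.91954379]
```

Run:
```python
from plant import bot
from h import *
t,q=pose([17,0,0],[10,0,0],22)
Rm=RP*R.from_euler('y',22,degrees=True); dx=Rm.apply([-1,0,0]); 
c=t+[0,0,1.45]+2*dx+[0,0,.35]
bot.line_to(c,10,q); bot.pause(.2); print(st(bot))
c,d=guarded(bot,c,dx,9,.7,7,v=15)
bot.pause(.2); s=bot.read_state(); print(st(bot)); print("cmd",c.tolist(),"tip",modpt(s,[14.5,0,-6]),"wall",modpt(s,[18.3,0,0]))
```

```text
t=15.01 tcp=[540.86, -42.32, 103.62] F=[3.17, 0.89, 3.48] M=[0.3, -1.4, -0.01] w=44.75
d=0.70 t=15.26 dF=[0.7, -0.0, -0.2] tcp=[540.15, -42.41, 103.62]
d=1.40 t=15.51 dF=[-0.2, 0.4, 0.2] tcp=[539.43, -42.53, 103.65]
d=2.10 t=15.76 dF=[0.1, -0.7, 0.7] tcp=[538.7, -42.58, 103.68]
d=2.80 t=16.01 dF=[0.9, 0.6, 0.2] tcp=[538.01, -42.64, 103.7]
d=3.50 t=16.26 dF=[0.3, -0.5, -1.0] tcp=[537.31, -42.68, 103.71]
d=4.20 t=16.51 dF=[1.0, -1.2, -0.3] tcp=[536.59, -42.72, 103.72]
d=4.90 t=16.76 dF=[0.3, -0.8, 0.3] tcp=[535.95, -42.78, 103.75]
d=5.60 t=17.01 dF=[2.1, -0.3, -1.8] tcp=[535.73, -42.77, 103.77]
d=6.30 t=17.26 dF=[4.0, -1.1, -4.0] tcp=[535.56, -42.77, 103.79]
d=7.00 t=17.51 dF=[5.9, -1.6, -5.2] tcp=[535.43, -42.73, 103.82]
d=7.70 t=17.76 dF=[8.2, -1.3, -7.6] tcp=[535.18, -42.72, 103.86]
t=17.96 tcp=[535.2, -42.68, 103.87] F=[10.88, -1.27, -4.51] M=[-0.35, -4.36, -0.09] w=44.68
cmd [533.1831911018511, -43.020199710238586, 103.845508451157] tip [12.58606324  0.18365281 -2.57156616] wall [18.34189913  0.18329959  1.58900509]
```

Run:
```python
from plant import bot
from h import *
c0=np.array([533.1831911018511, -43.020199710238586, 103.845508451157])
c=c0+[1.5,0.13,0]; bot.line_to(c,15); bot.pause(.2); print(st(bot))
for d in (.7,1.4,2.1):
    bot.line_to(c+[0,0,d],15); bot.pause(.1); print(st(bot))
    if bot.read_state()["contact_force"][2]<-14: break
bot.line_to(c,15); bot.pause(.1); print(st(bot))
```

```text
t=18.41 tcp=[535.48, -42.69, 103.83] F=[6.13, 0.16, -0.58] M=[-0.01, -2.7, -0.07] w=44.72
t=18.76 tcp=[535.29, -42.65, 104.18] F=[7.34, -0.58, -1.9] M=[0.01, -3.05, -0.02] w=44.69
t=19.11 tcp=[535.18, -42.61, 104.65] F=[6.92, 0.11, -3.52] M=[0.08, -3.1, -0.01] w=44.71
t=19.46 tcp=[535.15, -42.58, 104.96] F=[8.99, 0.66, -8.56] M=[-0.04, -3.64, -0.03] w=44.73
t=19.85 tcp=[535.39, -42.66, 103.74] F=[6.49, 0.4, 0.41] M=[0.13, -2.69, 0.0] w=45.05
```

Run:
```python
from plant import bot
from h import *
c0=np.array([533.1831911018511, -43.020199710238586, 103.845508451157])+[1.5,0.13,0]
s=bot.read_state(); e=modpt(s,[18.3,0,0]); 
ea=R.from_quat(s["eef_rot"])*R.from_euler('x',180,degrees=True); print((RP.inv()*ea).as_euler('yxz',degrees=True))
off=c0-np.array(s["tcp_pos"]); print(e,off)
for th in (19.5,17,14.5,12.5):
    t,q=pose(e,[18.3,0,0],th)
    bot.line_to(t+off,15,q); bot.pause(.05); print(th,st(bot))
    f=np.array(bot.read_state()["contact_force"])
    if np.linalg.norm(f-[0,0,-4.3])>20: print("STOP"); break
bot.pause(.3); s=bot.read_state(); print(st(bot)); print(modpt(s,[18.3,0,0]),modpt(s,[14.5,0,-6]))
print("cmd",(t+off).tolist())
```

```text
[ 2.19242957e+01  1.46632722e-02 -3.94603793e-03]
[18.41341649  0.18259491  1.37377746] [-0.70496182 -0.23107938  0.10362736]
19.5 t=20.15 tcp=[533.74, -42.8, 102.7] F=[6.15, 0.61, -1.4] M=[0.1, -2.17, -0.01] w=44.96
17 t=20.45 tcp=[532.34, -43.07, 101.53] F=[5.2, 0.26, -1.84] M=[0.0, -1.73, -0.06] w=45.06
14.5 t=20.75 tcp=[531.2, -43.24, 100.37] F=[5.12, 0.65, -1.8] M=[-0.09, -1.27, -0.03] w=44.47
12.5 t=21.05 tcp=[530.46, -43.37, 99.46] F=[3.03, 0.18, -2.84] M=[-0.15, -0.84, -0.05] w=44.57
t=21.35 tcp=[530.52, -43.35, 99.46] F=[1.17, 0.97, -2.81] M=[-0.12, 0.01, -0.02] w=44.80
[16.84161977 -0.1189798   1.49557636] [11.82178071 -0.11950155 -3.52848729]
cmd [531.2664572937701, -43.1693762782076, 99.92810501206853]
```

Run:
```python
from plant import bot
from h import *
s=bot.read_state()
ea=R.from_quat(s["eef_rot"])*R.from_euler('x',180,degrees=True); print((RP.inv()*ea).as_euler('yxz',degrees=True))
c=np.array([531.2664572937701, -43.1693762782076, 99.92810501206853])
dx=RP.apply([-1,0,0])
for d in (.7,1.4,2.1):
    bot.line_to(c+dx*d,15); bot.pause(.1); print(st(bot), modpt(bot.read_state(),[18.3,0,0]))
    if bot.read_state()["contact_force"][0]>9: break
im=bot.camera("wrist"); cv2.imwrite("pics/w7.png",im[:,:,::-1])
im=bot.camera("scene"); cv2.imwrite("pics/s7.png",cv2.resize(im[110:260,240:440,::-1],None,fx=4,fy=4,interpolation=cv2.INTER_CUBIC))
im=bot.camera("top"); cv2.imwrite("pics/t7.png",cv2.resize(im[130:230,280:440,::-1],None,fx=5,fy=5,interpolation=cv2.INTER_CUBIC))
```

```text
[ 1.26284554e+01 -1.49951122e-02 -9.05251673e-03]
t=21.70 tcp=[530.43, -43.29, 99.51] F=[4.07, -1.1, -5.05] M=[-0.39, -0.55, -0.09] w=44.89 [16.82061634 -0.03917586  1.60412781]
t=22.05 tcp=[530.32, -43.21, 99.58] F=[5.65, -0.86, -6.05] M=[-0.48, -1.13, -0.14] w=44.95 [16.78490937  0.0529006   1.7282466 ]
t=22.40 tcp=[530.26, -43.15, 99.61] F=[6.38, -0.98, -6.77] M=[-0.67, -1.57, -0.13] w=44.41 [16.77241291  0.1194966   1.79225685]
```

View pics/w7.png

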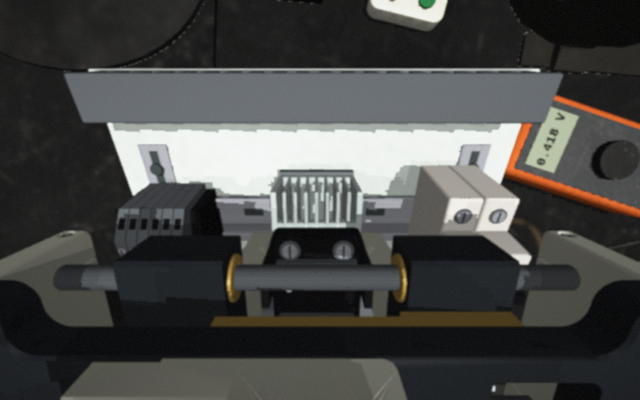

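View pics/s7.png

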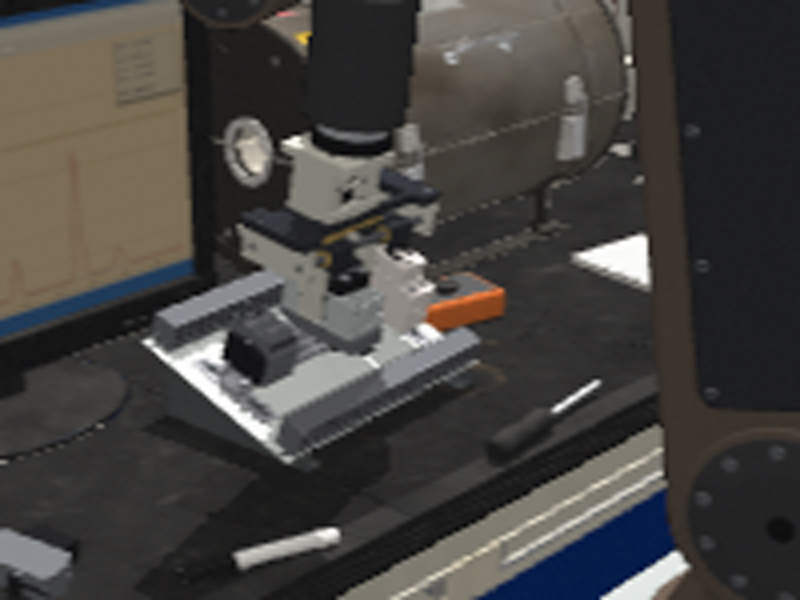

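Run:
```python
from plant import bot
from h import *
c=np.array([531.2664572937701, -43.1693762782076, 99.92810501206853])
dx=RP.apply([-1,0,0])
bot.line_to(c+dx*.5,15); bot.pause(.1); print(st(bot))
bot.move_gripper(60,40); bot.pause(.4); print(st(bot))
s=bot.read_state(); im=bot.camera("wrist"); cv2.imwrite("pics/w8.png",im[:,:,::-1])
tz=R.from_quat(s["eef_rot"]).apply([0,0,1])
bot.line_to(c+dx*.5-tz*70,120); bot.pause(.1); print(st(bot))
im=bot.camera("wrist"); cv2.imwrite("pics/w9.png",im[:,:,::-1])
im=bot.camera("scene"); cv2.imwrite("pics/s9.png",cv2.resize(im[110:260,240:440,::-1],None,fx=4,fy=4,interpolation=cv2.INTER_CUBIC))
```

```text
t=22.91 tcp=[530.46, -43.22, 99.64] F=[2.95, 0.23, -3.63] M=[-0.11, 0.04, 0.03] w=44.48
t=23.85 tcp=[530.8, -43.22, 99.74] F=[0.06, -0.51, -0.48] M=[-0.11, 0.57, -0.02] w=60.00
t=24.73 tcp=[521.11, -44.08, 168.1] F=[0.55, 0.9, -0.71] M=[-0.09, 0.55, -0.03] w=60.00
```

View pics/w9.png

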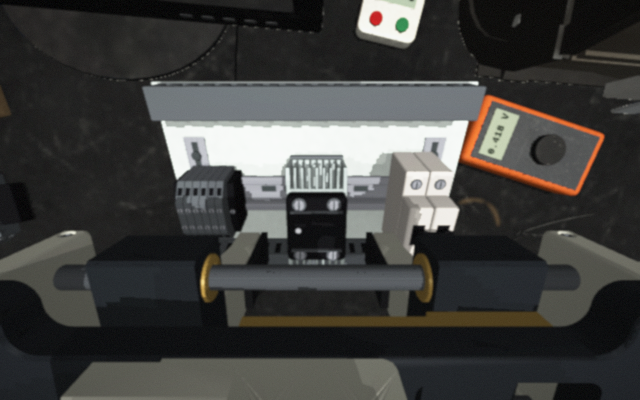

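View pics/s9.png

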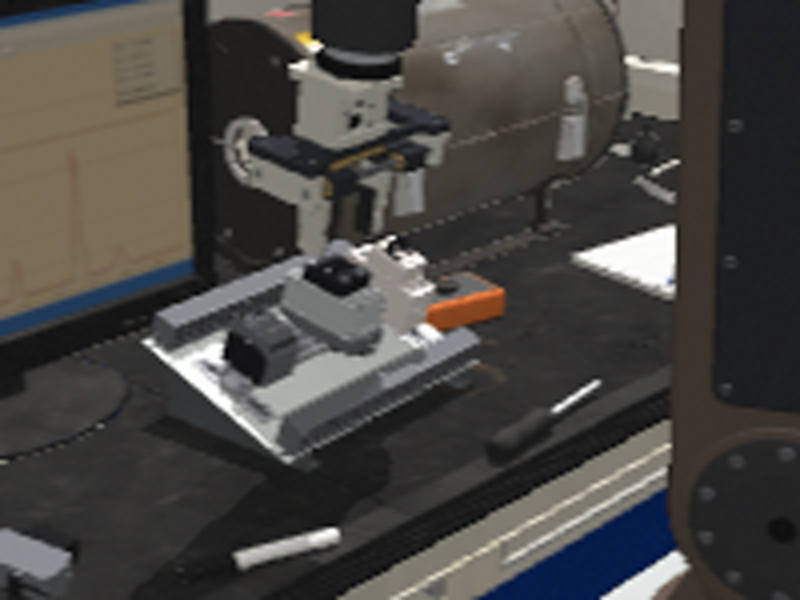

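Run:
```python
from plant import bot
from h import *
c=bot.get_calibration("wrist"); s=bot.read_state(); V=view_of(c,s)
for th in (8,10,12):
    Rm=RP*R.from_euler('y',th,degrees=True); o=p2w([16.9,0,1.6])-Rm.apply([18.3,0,0])
    P=Rm.apply([(38,22.5,50),(38,-22.5,50),(40,22.5,14),(40,-22.5,14),(21,21,66),(21,-21,66),(-29,21,66),(-29,-21,66)])+o
    print(th,np.round((proj(P,V,c)-[270,145])*6).tolist())
im=cv2.imread("pics/w9.png")
cv2.imwrite("pics/c14.png",cv2.resize(im[145:270,270:365],None,fx=6,fy=6,interpolation=cv2.INTER_CUBIC))
```

```text
8 [[78.0, 161.0], [455.0, 161.0], [106.0, 78.0], [430.0, 78.0], [82.0, 344.0], [450.0, 343.0], [99.0, 716.0], [436.0, 716.0]]
10 [[78.0, 146.0], [455.0, 145.0], [106.0, 73.0], [430.0, 73.0], [81.0, 324.0], [451.0, 324.0], [97.0, 707.0], [437.0, 707.0]]
12 [[78.0, 130.0], [455.0, 130.0], [107.0, 69.0], [429.0, 69.0], [80.0, 305.0], [451.0, 304.0], [95.0, 698.0], [439.0, 698.0]]
```

View pics/c14.png

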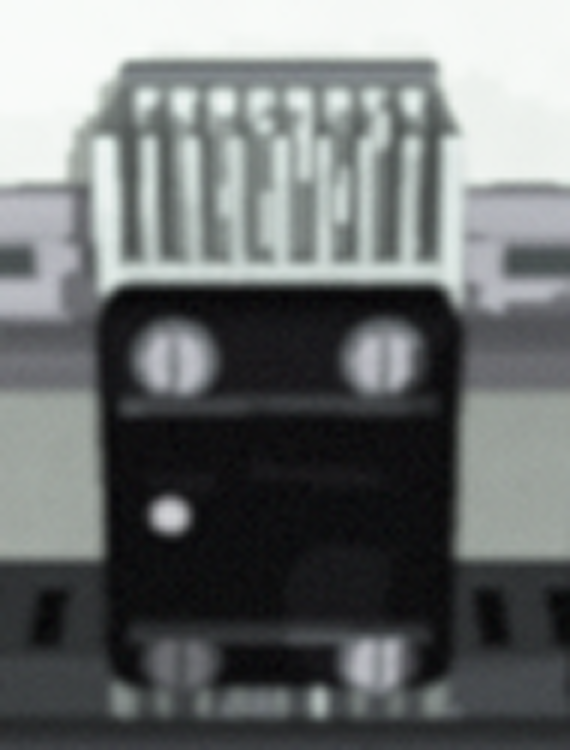

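Run:
```python
from plant import bot
from h import *
q=(RP*R.from_euler('x',180,degrees=True)).as_quat()
bot.move_gripper(0,40)
a=p2w([-37.5,0,110]); bot.line_to(a,100,q); print(st(bot))
a=p2w([-37.5,0,70]); bot.line_to(a,60,q); bot.pause(.3); print(st(bot), w2p(bot.read_state()["tcp_pos"]))
im=bot.camera("wrist"); cv2.imwrite("pics/w10.png",im[:,:,::-1])
im=bot.camera("scene"); cv2.imwrite("pics/s10.png",cv2.resize(im[110:260,240:440,::-1],None,fx=4,fy=4,interpolation=cv2.INTER_CUBIC))
```

```text
t=26.61 tcp=[468.93, -48.05, 164.87] F=[0.17, -0.02, 0.02] M=[-0.16, 1.17, 0.03] w=0.63
t=27.73 tcp=[481.76, -47.25, 126.75] F=[-0.42, 1.0, -0.06] M=[-0.2, 1.32, 0.03] w=0.42 [-37.22702286   0.07381236  70.32838496]
```

View pics/s10.png

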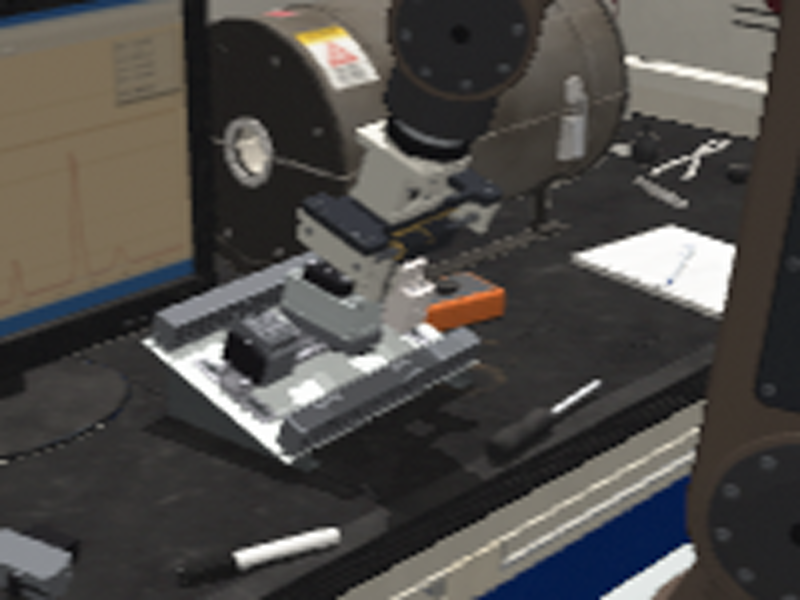

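View pics/w10.png

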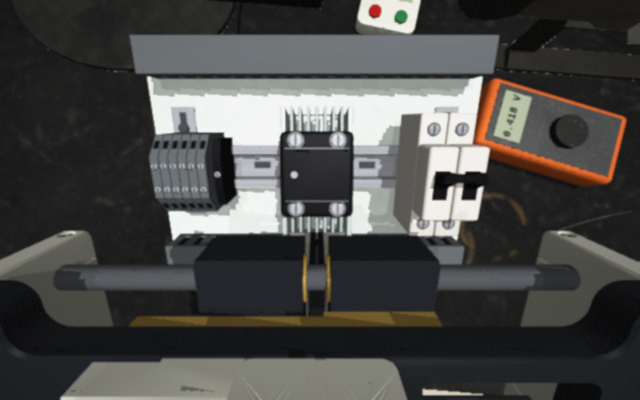

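Run:
```python
from plant import bot
from h import *
n=RP.apply([0,0,1])
f0=np.mean([bot.read_state()["contact_force"] for _ in range(4)],0)
z=70.0
while z>47:
    z-=0.7
    x=-37.5-0.55*max(0,min(62-z,10))
    bot.line_to(p2w([x,0,z]),12)
    s=bot.read_state(); df=RP.inv().apply(np.array(s["contact_force"])-f0); a=w2p(s["tcp_pos"])
    print(f"zc={z:.1f} t={s['t']:.2f} Fp={np.round(df,1).tolist()} at={np.round(a,2).tolist()}")
    if df[2]>24: print("limit"); break
```

```text
zc=69.3 t=28.07 Fp=[-0.2, -0.1, -0.0] at=[-37.53, -0.02, 69.27]
zc=68.6 t=28.32 Fp=[1.0, 0.9, -0.3] at=[-37.58, -0.03, 68.53]
zc=67.9 t=28.57 Fp=[0.3, 0.3, -0.0] at=[-37.55, -0.02, 67.84]
zc=67.2 t=28.82 Fp=[0.3, 0.0, 0.0] at=[-37.55, -0.01, 67.14]
zc=66.5 t=29.07 Fp=[0.2, 0.5, -0.1] at=[-37.55, -0.02, 66.46]
zc=65.8 t=29.32 Fp=[0.1, -0.1, -0.2] at=[-37.54, -0.01, 65.77]
zc=65.1 t=29.57 Fp=[-0.5, 1.2, 0.1] at=[-37.57, -0.03, 65.05]
zc=64.4 t=29.82 Fp=[1.7, 0.1, -0.5] at=[-37.56, -0.01, 64.35]
zc=63.7 t=30.07 Fp=[0.5, -0.0, -1.0] at=[-37.51, 0.01, 63.67]
zc=63.0 t=30.32 Fp=[-0.1, 0.9, 0.0] at=[-37.58, -0.02, 62.94]
zc=62.3 t=30.57 Fp=[0.5, 0.6, 0.4] at=[-37.51, -0.01, 62.26]
zc=61.6 t=30.82 Fp=[-0.4, 1.3, 3.9] at=[-37.82, -0.08, 61.65]
zc=60.9 t=31.07 Fp=[-2.3, 1.1, 5.8] at=[-38.54, -0.15, 60.86]
zc=60.2 t=31.32 Fp=[-2.6, 0.9, 6.5] at=[-39.29, -0.3, 60.09]
zc=59.5 t=31.57 Fp=[-4.3, 1.7, 7.0] at=[-40.03, -0.43, 59.33]
zc=58.8 t=31.82 Fp=[-5.2, 1.5, 8.7] at=[-40.78, -0.53, 58.57]
zc=58.1 t=32.08 Fp=[-2.5, 1.3, 0.9] at=[-40.33, -0.19, 57.86]
zc=57.4 t=32.33 Fp=[-1.0, 0.0, -0.0] at=[-40.27, -0.07, 57.24]
zc=56.7 t=32.58 Fp=[-0.9, 0.2, -0.1] at=[-40.33, 0.04, 56.64]
zc=56.0 t=32.83 Fp=[-0.4, -0.4, -0.8] at=[-40.42, 0.15, 56.04]
zc=55.3 t=33.08 Fp=[0.3, 0.4, 0.2] at=[-40.76, 0.14, 55.38]
zc=54.6 t=33.33 Fp=[0.6, 0.2, 0.2] at=[-41.48, 0.03, 54.59]
zc=53.9 t=33.58 Fp=[0.9, 0.8, -0.9] at=[-42.03, -0.02, 53.85]
zc=53.2 t=33.83 Fp=[0.2, 0.4, -0.1] at=[-42.42, -0.03, 53.16]
zc=52.5 t=34.08 Fp=[0.9, 0.1, -0.2] at=[-42.78, -0.02, 52.46]
zc=51.8 t=34.33 Fp=[0.4, 0.3, 0.1] at=[-43.08, -0.04, 51.76]
zc=51.1 t=34.58 Fp=[-0.4, -0.2, 2.5] at=[-43.02, -0.05, 51.16]
zc=50.4 t=34.83 Fp=[-4.9, 2.3, 14.3] at=[-43.28, -0.2, 50.76]
zc=49.7 t=35.08 Fp=[-8.5, 5.0, 25.3] at=[-43.52, -0.31, 50.44]
limit
```

Run:
```python
from plant import bot
from h import *
bot.line_to(p2w([-43,0,56]),20); bot.line_to(p2w([-43,0,140]),120); 
bot.line_to(p2w([-80,0,175]),150); bot.pause(.3); print(st(bot))
s=bot.read_state();im=bot.camera("wrist"); cv2.imwrite("pics/w11.png",im[:,:,::-1])
im=bot.camera("scene"); cv2.imwrite("pics/s11.png",cv2.resize(im[110:260,240:440,::-1],None,fx=4,fy=4,interpolation=cv2.INTER_CUBIC))
im=bot.camera("top"); cv2.imwrite("pics/t11.png",cv2.resize(im[130:230,280:440,::-1],None,fx=5,fy=5,interpolation=cv2.INTER_CUBIC))
c=bot.get_calibration("wrist"); V=view_of(c,s)
for th in (0,5):
    Rm=RP*R.from_euler('y',th,degrees=True); o=p2w([16.9,0,1.4])-Rm.apply([18.3,0,0])
    P=Rm.apply([(38,22.5,50),(38,-22.5,50),(40,22.5,14),(40,-22.5,14),(-46,22.5,50),(-46,-22.5,50),(-50,22.5,14),(-50,-22.5,14)])+o
    print(th,np.round(proj(P,V,c),1).tolist())
```

```text
t=37.18 tcp=[406.21, -53.74, 209.97] F=[0.07, -0.63, 0.42] M=[-0.23, 1.22, 0.02] w=0.23
0 [[290.1, 70.9], [339.0, 70.8], [293.2, 74.1], [336.3, 74.1], [292.4, 161.8], [337.1, 161.8], [295.1, 160.3], [334.8, 160.3]]
5 [[290.2, 66.1], [339.0, 66.1], [293.3, 73.2], [336.2, 73.2], [291.9, 158.0], [337.6, 158.0], [294.7, 159.8], [335.1, 159.8]]
```

View pics/w11.png

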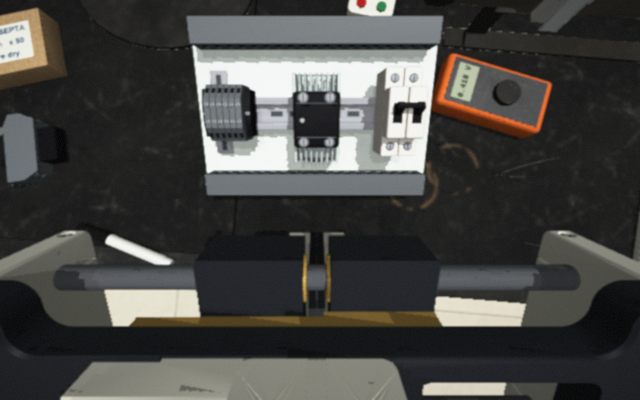

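View pics/s11.png

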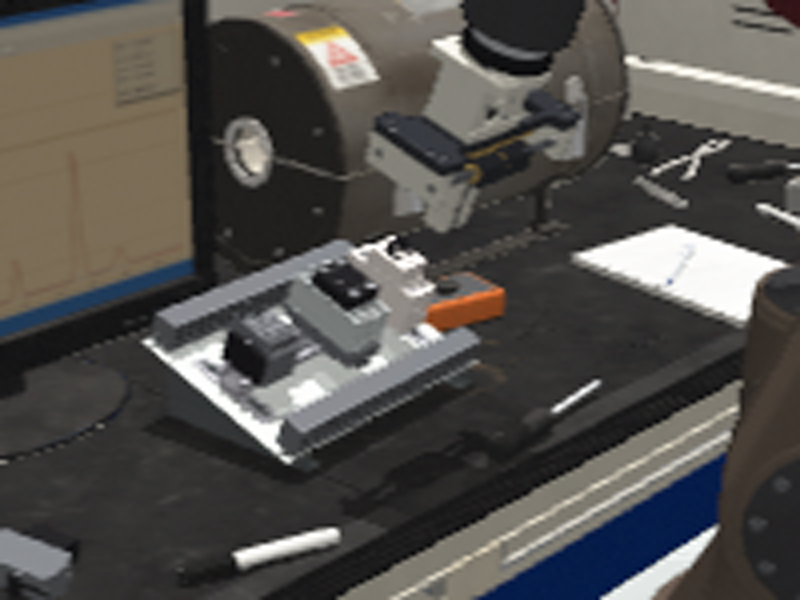

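View pics/t11.png

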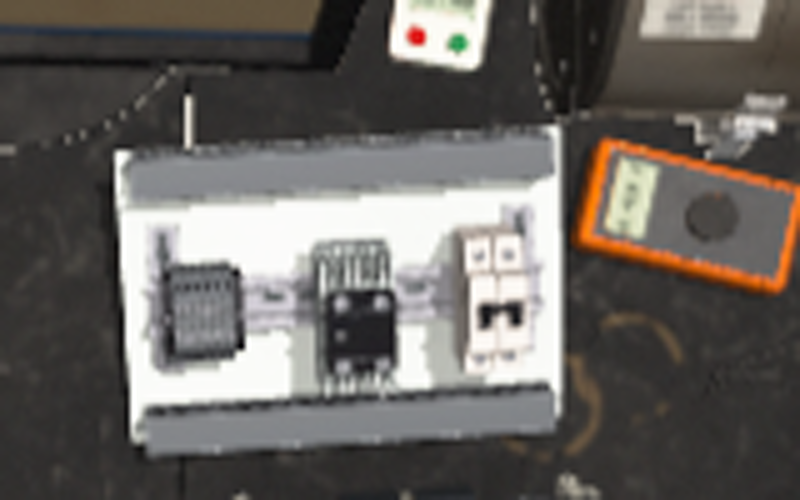

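Run:
```python
import cv2
im=cv2.imread("pics/w11.png")
cv2.imwrite("pics/c15.png",cv2.resize(im[55:180,270:360],None,fx=6,fy=4.7,interpolation=cv2.INTER_CUBIC))
```

```text
(no output)
```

View pics/c15.png

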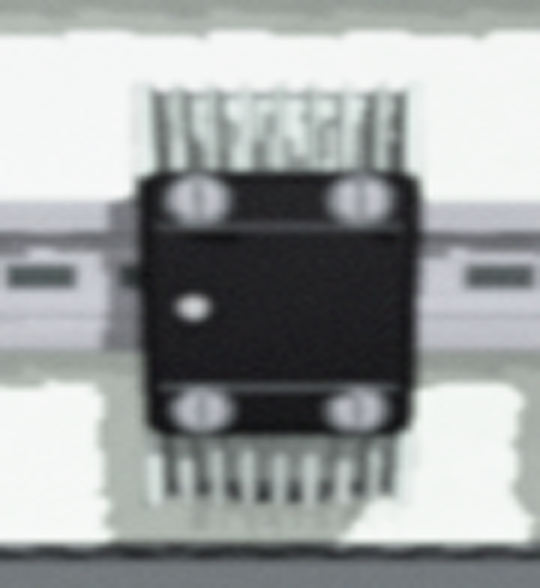

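Run:
```python
from plant import bot
from h import *
print(st(bot)); bot.close_job()
```

```text
t=37.33 tcp=[406.12, -53.71, 210.21] F=[-0.13, 0.28, 0.75] M=[-0.2, 1.24, 0.02] w=0.15
the job is handed in; nothing more can be done
```

The wide relay is back on the rail in the free stretch, lip up the slope and foot snapped. I handed the job in at 37.3 s; it reported no verdict.

**What I did:**
- I gripped the module by its flat sides and lowered it with the foot raised 22° until the seat touched the rail's upper edge.
- I then slid it down the slope until the leg met the edge after 7.2 mm (7.5 mm expected). A gentle upward pull was resisted, so the lip was under the edge.
- I tilted it to 12.5°, let go, and pressed the heel square to the plate with closed fingers.

**Last checks:**
- **Snap:** the press force rose to about 9 N and then dropped to zero. The heel next met the fingers about 50 mm above the felt rail face, which fits flush seating.
- **Forces:** the last step of that press reached 25 N, a little over the 10–20 N recommended for the heel. That was the highest force I read at any contact, well below the 80 N limit.
- **Pose:** the last wrist picture matches a flush, unturned module to about 2 px. I put its origin about 1.4 mm below the plate's middle line.
- **Clear of everything:** the gripper is clear of the module, and the loose things visible in the last pictures look where they were. I did not measure their positions again.

**What disagreed:** the rail's face felt about 1.5 mm higher than the cameras gave, within the calibration error. The edge position I worked out from the arm's pose also shifted about 1.6 mm between the 22° and 12.5° tilts. I did not find the cause of that shift, but a second pull still met firm resistance.

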